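# Wind the glue press down on a box with one finger

### The job

A freshly glued pine box stands in the green screw press. With one finger, or the closed fingers, push on a spoke of the black handwheel and turn it clockwise until the platen is down on the box lid and finger-tight but not forced, then take the hand away and leave it clamped. Do not touch, shift or lift the box itself, and leave everything else on the table alone.

Things in the scene. Friction and masses are not known exactly. Their poses are not given: they have to be found in the camera images.
- press: Bench screw press, fixed: green base 240 x 270 mm, plywood bed (top 45 mm above the table), two steel columns 210 mm apart along its y, a green yoke across them (top 199 mm above the table). Origin at the table surface under the screw axis; its x points away from the operator's side, z up. Below the wheel nothing but the screw (24 mm thick, on the axis) rises higher than 212 mm.
- wheel (a joint): Angle of the handwheel, rad: grows clockwise seen from above; each full turn (6.28) lowers wheel, screw and platen together by 14 mm. At angle q one spoke points along the press's own -x turned clockwise by q; the other two stand 120 degrees either side. Starts at 0.3 to 4.9. It takes 8 to 10 N at 60 mm from the axis to turn and stays where it is left.
- wheel_hub (a point): Centre of the black handwheel on top of the screw, on the axis and at the middle height of its spokes and rim. Three round spokes 13 mm thick run from the hub (42 mm wide, 17 mm up and down from this point) to a round rim 16 mm thick whose centre line has a radius of 90 mm; the gaps between the spokes are open right through.
- platen_face (a point): Centre of the underside of the platen (plywood, 150 x 165 mm, under a steel plate), on the screw axis. It stays 168 mm below the wheel hub. Once it is on the lid the wheel stops almost dead: every further newton pushed at 60 mm from the axis clamps the box with some 27 N more; 15 to 20 N there is finger-tight. The screw keeps up to about 200 N of this when the finger is gone.
- box_centre (a point): Centre of the freshly glued pine box standing on the press bed under the platen: 84 mm (its x) x 114 mm (its y) over the lid, 50 mm tall, so the lid's top is 25 mm above this point (95 mm above the table). Loose, 0.26 kg.
- glue: White glue bottle with red nozzle, 54 mm wide, 165 mm tall, standing beside the press. Origin at the centre of its foot. A bystander.
- pencil: Flat red carpenter's pencil, 180 x 13 x 7 mm, lying in front of the press. Origin at its underside, x along it. A bystander.
- disc_holes: Birch disc with small drilled holes, 76 mm wide, 12 mm thick, lying beside the press. Origin at the centre of its underside. A bystander.
- disc_plain: Plain pine disc, 80 mm wide, 12 mm thick, lying on the table. Origin at the centre of its underside. A bystander.
- pine_box: Finished pine box with two brass catches, 77 x 102 x 57 mm, standing on the table away from the press. Origin at the centre of its underside. A bystander.
- calculator: Black calculator, 75 x 150 x 10 mm. Origin at the centre of its underside. A bystander.
- notes: Pad of yellow notes, 75 x 75 x 16 mm. Origin at the centre of its underside. A bystander.
- pen_case: Open black pen case with markers, 100 x 200 x 45 mm. Origin at the centre of its underside. A bystander.

How it is judged:
By the outcome, as a careful person would: the job done as asked, in the order asked, and still so for the second after the job is handed in, with the robot touching nothing.
It also fails if it takes over 61 s, if anything falls off the work surface, if the arm or the gripper's body presses on something with over 40 N, if the wrist force passes 120 N, or if a joint passes its speed limit or range.

### The arm

A 7-joint arm with a two-finger parallel gripper is mounted at the origin on the work surface. World frame = base frame: x ahead of the robot, y to its left, z up, the work surface at z = 0. Lengths are in m, angles in rad, forces in N, time in s.
With the tool pointing down it reaches from about 0.425 to 0.875 m from the base axis. Payload 8.4 kg.
Tool frame: the origin (TCP) lies where the fingers leave the gripper's body, on its centre line; the fingertips stand 73 mm ahead of it and the grasp point (between the pads) lies 54 mm ahead of it; z points along the fingers, y is the line along which they close (so a half turn about z gives the same grasp; the last joint's range is limited). The gripper opens to 85 mm and grips with 20 to 120 N. Pads are 22 mm wide; open, the fingers measure 114 mm over their backs; the gripper's body (76 mm by 85 mm) begins 54 mm behind the grasp point. The pads swing forward as they close: fully open they stand 13 mm farther back than shut.
Start: joints at [-0.099, 0.333, 0.04, 1.465, -0.013, 1.343, -0.059], TCP at [0.65, -0, 0.304] pointing down, gripper open.
Joint ranges: [-2.58, 2.58], [-0.38, 2.09], [-1.3, 1.39], [0.25, 2.4], [-1.5, 4.64], [0.08, 2.09], [-2.65, 2.65]. Speed limits (rad/s): [2.22, 2.22, 2.79, 2.79, 3.14, 3.14, 3.14].

### API

Orientations are given as a unit quaternion [x, y, z, w].
In Python, from bench import ctrl, imaging, finder gives the robot as it stands.
- The arm moves only by the shell command python3 -m handwheel 'ROWS'. ROWS is JSON, one flat list of numbers, 7 for each row, row after row: the finger opening in cm, from 0 to 8.54, then the shift along the tool's x, y, z in cm, then the turn, a rotation vector about the tool's x, y, z in rad. A call has 1 to 10 rows; each row is the pose to reach, as a shift and turn from the pose commanded when the call began, along the tool's axes at that moment; what a row does not reach only later rows make up. A row lasts 1/8 s, in which the tool goes at most 62.5 mm and 10.7 degrees, less where a joint would pass 70% of its speed; a pose out of reach is approached as far as the arm can. A call with a gripper value outside its range is refused whole. The fingers move at their own pace and stop on an object; the grip force is fixed at half the most. Time passes only in rows, so rows that repeat a pose let the fingers close. It gives the time, the measured TCP pose, the force, the opening and the grip force at its end, in the units of the state.
- ctrl.get_state(): the state, without advancing time (a new reading comes with each control period).
- imaging.capture(name): name is "scene" or "side" or "wrist"; returns (picture, depth): 400x640x3 uint8, red, green, blue; 400x640 float32, m along the optical axis (not along the pixel's ray), 0 where there is no reading.
- imaging.camera_info(name): a dict with "vfov" (degrees; the focal length in pixels is half the picture's height over the tangent of half this angle, whatever the lens; pixels are square), "cx", "cy" (the principal point, pixels), "extrinsics" (4x4, takes a point from world to camera coordinates); the wrist camera has in their place "hand_eye" (4x4, takes a point from camera to tool coordinates, whose origin is the TCP and whose axes are the flange's). Camera axes: x right, y up, looking along -z (the intrinsics and any distortion apply to the point x, -y, -z); pixel columns grow to the right and rows downward; lengths in m; the calibration is good to about 2 mm. The wrist camera is an equidistant fisheye: a pixel r from the principal point sees the ray r / f radians off the axis. A picture is of the moment at which its call begins: read the wrist's pose just before it. camera_info takes no time and is no camera call.
- ctrl.hand_in(): hands the job in; it is judged then, once.
Trained networks look in the newest picture that a camera, given by its name, has taken for a name from the list of things; names that differ only in an ending like _2 or _b are one class to them, and where a whole thing is asked for, a point or a joint stands for the part that bears it (a point fixed in the world has none). Each returns a list of dicts, best first, with "p" (0 to 1); they miss things now and then, are a little off and sometimes report something else, mostly with a low value. They report only what shows in the picture. A call takes as long as a camera call.
- finder.boxes_of(camera, query): "pixel" ([row, column] in pixels, amid what is visible of it).
- finder.trace(camera, query): "region" (400x640 bool, what is visible of it) and "pixel" ([row, column] in pixels, amid what is visible of it).
- finder.pinpoint(camera, query): "pixel" ([row, column] in pixels: a listed point, or the origin of a listed thing).
The state is a dict: "time": time; "joint_positions": joint angles; "joint_velocities": joint speeds; "joint_efforts": joint torques, N m; "position": TCP position; "ee_rot": TCP orientation; "contact_force": force on the tool from outside, world axes, zero at the start; "torque": the same for the moment, N m; "finger_gap": finger opening in m; "grip_force": force on a finger pad.
Only numpy, scipy, OpenCV 4.12 (cv2) and the standard library are available. Lean on these libraries where they do the work, as an engineer would, in place of code of your own. Each camera call takes 0.05 s, during which the arm holds its last target. There are 200 camera calls.

## Working session

There is one attempt and no reset: what is moved stays moved. The work goes in short steps, Python scripts to look and compute and a shell command to move; the robot and the scene stay as the last step left them, time stands still between calls to the robot, and variables do not carry over. Pictures are saved under pics/ and viewed, at most 10 in all, crops included, and the job is handed in when it is done.

```bash
mkdir -p pics; ls; cat > h.py <<'E'
import numpy as np, cv2
from bench import ctrl, imaging, finder
from scipy.spatial.transform import Rotation as R
def cam(n):
    i=imaging.camera_info(n); f=200/np.tan(np.radians(i["vfov"])/2)
    return i,f
def unproj(n,rc,depth):
    "pixels (row,col), depth along the axis -> world"
    i,f=cam(n); E=np.array(i["extrinsics"]); rc=np.atleast_2d(rc)
    x=(rc[:,1]-i["cx"])/f*depth; y=-(rc[:,0]-i["cy"])/f*depth
    p=np.c_[x,y,-depth*np.ones(len(rc))]
    return (p-E[:3,3])@E[:3,:3]
def proj(n,P):
    i,f=cam(n); E=np.array(i["extrinsics"]); p=np.atleast_2d(P)@E[:3,:3].T+E[:3,3]
    return np.c_[i["cy"]-f*p[:,1]/-p[:,2], i["cx"]+f*p[:,0]/-p[:,2]]
def onplane(n,rc,z):
    a=unproj(n,rc,0.0*np.ones(1)); b=unproj(n,rc,1.0)
    t=(z-a[:,2])/(b-a)[:,2]; return a+t[:,None]*(b-a)
E
python3 - <<'E'
from h import *
for n in ("scene","side"):
    p,d=imaging.capture(n); cv2.imwrite(f"pics/{n}0.png",p[:,:,::-1]); np.save(n+"_d.npy",d)
    i,f=cam(n); print(n,{k:v for k,v in i.items() if k!="extrinsics"},f)
    for q in ("wheel_hub","platen_face","box_centre","press"):
        for r in finder.pinpoint(n,q)[:2]:
            rc=np.round(r["pixel"]).astype(int); dd=d[rc[0],rc[1]]
            print(q,round(r["p"],2),rc,dd,unproj(n,[r["pixel"]],dd)[0].round(3))
E
```

```text
pics
scene {'vfov': 57.99839224724216, 'cx': 316.7379818807005, 'cy': 199.59760157068476} 360.82148997767274
wheel_hub 0.93 [207 314] 1.0710186 [0.564 0.043 0.294]
platen_face 0.58 [236 315] 1.1876844 [0.565 0.045 0.142]
platen_face 0.18 [294 424] 1.1555824 [0.569 0.429 0.052]
press 0.65 [254 314] 1.170556 [0.618 0.064 0.119]
side {'vfov': 45.95422641867183, 'cx': 322.4451320569486, 'cy': 197.30272700947324} 471.69424862045884
wheel_hub 0.71 [158 331] 1.532659 [0.533 0.022 0.291]
platen_face 0.69 [193 331] 1.6406959 [0.523 0.012 0.137]
box_centre 0.63 [200 331] 1.628267 [ 0.506 -0.007  0.131]
press 0.58 [210 335] 1.6688049 [ 0.515 -0.016  0.077]
```

View pics/scene0.png

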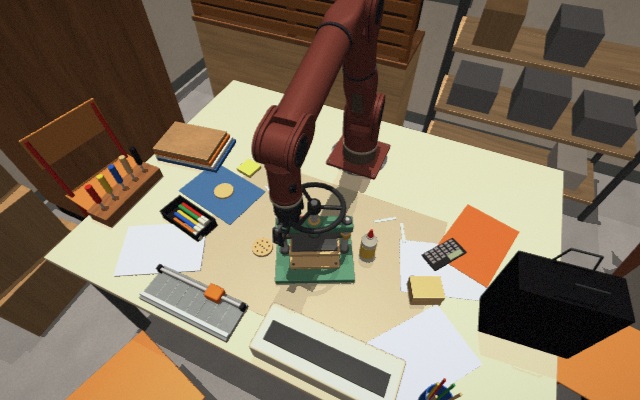

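View pics/side0.png

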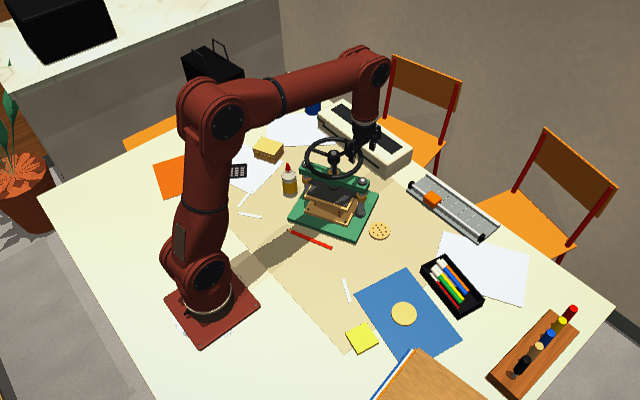

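The scene view shows the wheel ring around (207,314), with the hand at its left edge (~(225,285)). The side view shows hub (158,331) and the hand at ~(140,365). I'll triangulate the hub and fit the wheel next.

```bash
cat >> h.py <<'E'
def tri(rc1,rc2,n1="scene",n2="side"):
    L=[]
    for n,rc in ((n1,rc1),(n2,rc2)):
        a=unproj(n,[rc],0.0)[0]; b=unproj(n,[rc],1.0)[0]; L.append((a,(b-a)/np.linalg.norm(b-a)))
    A=sum(np.eye(3)-np.outer(d,d) for _,d in L); b=sum((np.eye(3)-np.outer(d,d))@a for a,d in L)
    return np.linalg.solve(A,b)
E
python3 - <<'E'
from h import *
print(ctrl.get_state()["position"])
pts={}
P=[]
for n in ("scene","side"):
    imaging.capture(n)
    d=np.load(n+"_d.npy")
    for q in ("wheel_hub","platen_face"):
        r=finder.pinpoint(n,q)[0]; pts[n,q]=r["pixel"]
    t=finder.trace(n,"wheel_hub")[0]; m=t["region"]; print(n,t["p"],m.sum())
    rc=np.argwhere(m&(d>0)); W=unproj(n,rc,d[m&(d>0)]); 
    tp=finder.trace(n,"press")[0]["region"]; print("press",tp.sum())
    rc2=np.argwhere(tp&(d>0)); W2=unproj(n,rc2,d[tp&(d>0)])
    np.savez(n+"_w.npz",W=W,W2=W2)
    print(n,"wheel cloud pct",np.percentile(W,[2,25,50,75,98],axis=0).round(3).tolist())
for q in ("wheel_hub","platen_face"):
    X=tri(pts["scene",q],pts["side",q]); print(q,X.round(4),[ (proj(n,X)[0]-pts[n,q]).round(1) for n in ("scene","side")])
E
```

```text
[ 6.49956714e-01 -1.79999521e-05  3.03875899e-01]
scene 0.77 1032
press 5475
scene wheel cloud pct [[0.461, -0.029, 0.196], [0.508, 0.023, 0.28], [0.555, 0.047, 0.283], [0.607, 0.094, 0.285], [0.646, 0.127, 0.299]]
side 0.64 866
press 5100
side wheel cloud pct [[0.458, -0.062, 0.246], [0.503, -0.022, 0.279], [0.535, 0.027, 0.282], [0.567, 0.088, 0.285], [0.63, 0.123, 0.298]]
wheel_hub [0.5429 0.0324 0.266 ] [array([ 0.8, -2.7]), array([-0.7, -2.6])]
platen_face [0.5464 0.0379 0.1081] [array([-0.3,  1. ]), array([0.2, 1. ])]
```

```bash
python3 - <<'E'
from h import *
from scipy.optimize import least_squares
W={n:np.load(n+"_w.npz")["W"] for n in ("scene","side")}
img=np.full((500,500,3),255,np.uint8)
for n,c in (("scene",(200,0,0)),("side",(0,0,200))):
    P=W[n]; P=P[(P[:,2]>.262)&(P[:,2]<.305)]
    def res(v):
        r=np.hypot(P[:,0]-v[0],P[:,1]-v[1]); e=r-.09; return np.where(abs(r-.09)<.03,e,0.02)
    s=least_squares(res,[.548,.037],loss="soft_l1",f_scale=.004,diff_step=1e-4); v=s.x
    rel=P[:,:2]-v; r=np.hypot(*rel.T); a=np.degrees(np.arctan2(rel[:,1],rel[:,0]))
    rim=abs(r-.09)<.008; print(n,v.round(4),"rim z",np.percentile(P[rim,2],[50,90]),"hub z",np.percentile(P[r<.018,2],[50,90]))
    k=(r>.03)&(r<.075); h,_=np.histogram(a[k],36,(-180,180)); print(dict(zip(range(-175,180,10),h)))
    for p in P: cv2.circle(img,(int(250-(p[1]-.035)*2000),int(250-(p[0]-.55)*2000)),1,c,-1)
g=np.load("scene_w.npz")["W2"]
for n in ("scene","side"):
    g=np.load(n+"_w.npz")["W2"]; b=g[(g[:,2]>.185)&(g[:,2]<.206)]
    m=b[:,:2].mean(0); u,s,vt=np.linalg.svd(b[:,:2]-m,full_matrices=False); print("yoke",m.round(3),np.degrees(np.arctan2(vt[0,1],vt[0,0])),s)
cv2.imwrite("pics/top.png",img)
E
```

```text
scene [0.5546 0.034 ] rim z [0.28294919 0.28576275] hub z [0.2938954  0.30052794]
{-175: np.int64(0), -165: np.int64(0), -155: np.int64(0), -145: np.int64(1), -135: np.int64(20), -125: np.int64(27), -115: np.int64(0), -105: np.int64(0), -95: np.int64(0), -85: np.int64(0), -75: np.int64(0), -65: np.int64(0), -55: np.int64(0), -45: np.int64(0), -35: np.int64(0), -25: np.int64(2), -15: np.int64(16), -5: np.int64(39), 5: np.int64(0), 15: np.int64(0), 25: np.int64(0), 35: np.int64(0), 45: np.int64(0), 55: np.int64(0), 65: np.int64(0), 75: np.int64(0), 85: np.int64(0), 95: np.int64(0), 105: np.int64(19), 115: np.int64(36), 125: np.int64(1), 135: np.int64(0), 145: np.int64(0), 155: np.int64(0), 165: np.int64(0), 175: np.int64(0)}
side [0.549  0.0294] rim z [0.28217956 0.28643236] hub z [0.29344831 0.29971613]
{-175: np.int64(0), -165: np.int64(0), -155: np.int64(0), -145: np.int64(0), -135: np.int64(16), -125: np.int64(25), -115: np.int64(0), -105: np.int64(0), -95: np.int64(0), -85: np.int64(0), -75: np.int64(0), -65: np.int64(0), -55: np.int64(0), -45: np.int64(0), -35: np.int64(0), -25: np.int64(0), -15: np.int64(3), -5: np.int64(4), 5: np.int64(1), 15: np.int64(0), 25: np.int64(0), 35: np.int64(0), 45: np.int64(0), 55: np.int64(0), 65: np.int64(0), 75: np.int64(0), 85: np.int64(0), 95: np.int64(0), 105: np.int64(15), 115: np.int64(30), 125: np.int64(0), 135: np.int64(0), 145: np.int64(0), 155: np.int64(0), 165: np.int64(0), 175: np.int64(0)}
yoke [0.542 0.068] 115.58134811864397 [1.18034722 0.28461506]
yoke [0.552 0.014] -65.5224948179551 [1.66680023 0.3209367 ]
```

View pics/top.png

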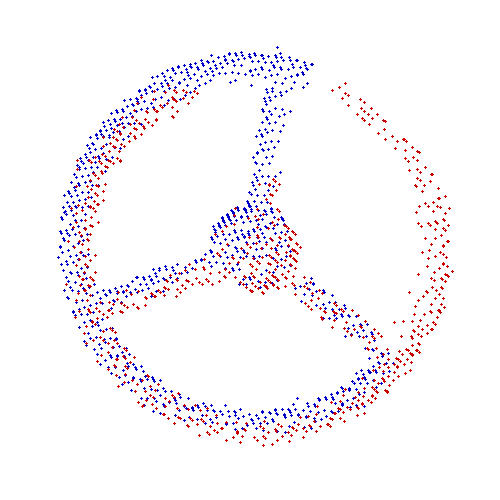

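The top view shows the wheel centre near (0.552, 0.032), rim top at z ≈ 0.285 (so hub z ≈ 0.277), and spokes at about -8°, 113° and -128°. The platen is therefore ~14 mm above the lid, about one turn. Next is the geometry in tool axes.

```bash
cat >> h.py <<'E'
C=np.array([.552,.032])
def plan(pts):
    "world TCP targets -> shifts in cm in the tool axes from the measured pose"
    s=ctrl.get_state(); r=R.from_quat(s["ee_rot"]); print("at",np.round(s["position"],4),"gap",s["finger_gap"],"t",s["time"],"F",np.round(s["contact_force"],1))
    for p in np.atleast_2d(pts): print(p.round(4),"->",(100*r.inv().apply(p-s["position"])).round(2))
def on(a,r,z): return np.r_[C+r*np.array([np.cos(np.radians(a)),np.sin(np.radians(a))]),z]
E
python3 - <<'E'
from h import *
print(R.from_quat(ctrl.get_state()["ee_rot"]).as_matrix().round(3))
plan([[.65,0,.4],on(45,.052,.4),on(45,.052,.308)])
E
```

```text
[[ 0.  1. -0.]
 [ 1. -0.  0.]
 [ 0. -0. -1.]]
at [ 0.65   -0.      0.3039] gap 0.08588624342824049 t 1.0 F [ 0.3 -0.2  0.2]
[0.65 0.   0.4 ] -> [ 0.    0.   -9.61]
[0.5888 0.0688 0.4   ] -> [ 6.88 -6.12 -9.61]
[0.5888 0.0688 0.308 ] -> [ 6.88 -6.12 -0.41]
```

```bash
python3 -m handwheel '[8.5,0,0,-5, 0,0,0, 8.5,0,0,-9.6, 0,0,0, 0,0,0,-9.6, 0,0,0, 0,4,-3,-9.6, 0,0,0, 0,6.9,-6.1,-9.6, 0,0,0, 0,6.9,-6.1,-9.6, 0,0,0, 0,6.9,-6.1,-9.6, 0,0,0, 0,6.9,-6.1,-9.6, 0,0,0]'
python3 - <<'E'
from h import *
plan([on(45,.052,.308)])
p,d=imaging.capture("wrist"); cv2.imwrite("pics/wrist1.png",p[:,:,::-1])
p,d=imaging.capture("scene"); cv2.imwrite("pics/scene1.png",cv2.resize(p[150:290,240:390,::-1],None,fx=4,fy=4))
E
```

```text
time: 2.0
position: [0.5894, 0.0679, 0.3994]
ee_rot: [0.708, 0.707, -0.0, -0.0]
contact_force: [-0.3, -0.3, 0.7]
finger_gap: 0.0001
grip_force: 0.0
at [0.5894 0.0679 0.3994] gap 5.404558065194325e-05 t 2.0 F [-0.3 -0.3  0.7]
[0.5888 0.0688 0.308 ] -> [ 0.09 -0.06  9.14]
```

View pics/wrist1.png

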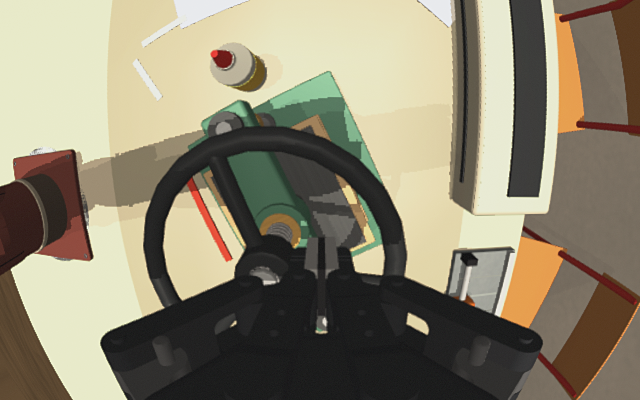

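View pics/scene1.png

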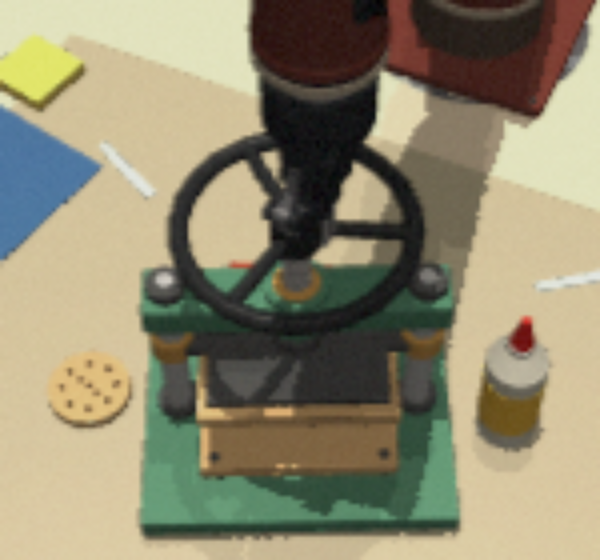

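The wrist view shows the closed fingertips at about (245,320), over the open gap between hub (265,262) and rim (250,400). The scene crop agrees with that. Descending now.

```bash
python3 -m handwheel '[0,0.1,0,3, 0,0,0, 0,0.1,0,6, 0,0,0, 0,0.1,0,8, 0,0,0, 0,0.1,0,9.1, 0,0,0, 0,0.1,0,9.1, 0,0,0]'
python3 - <<'E'
from h import *
plan([on(a,.054,.308-.0000*a) for a in (45,35,25,15,5,-5,-15,-25,-35,-45)])
E
```

```text
time: 2.72
position: [0.589, 0.0696, 0.3084]
ee_rot: [0.707, 0.707, -0.001, -0.0]
contact_force: [0.8, 0.4, 0.3]
finger_gap: -0.0001
grip_force: 0.0
at [0.589  0.0696 0.3084] gap -7.9791049043861e-05 t 2.725 F [0.8 0.4 0.3]
[0.5902 0.0702 0.308 ] -> [0.06 0.12 0.04]
[0.5962 0.063  0.308 ] -> [-0.66  0.73  0.04]
[0.6009 0.0548 0.308 ] -> [-1.48  1.2   0.04]
[0.6042 0.046  0.308 ] -> [-2.36  1.52  0.04]
[0.6058 0.0367 0.308 ] -> [-3.29  1.69  0.04]
[0.6058 0.0273 0.308 ] -> [-4.23  1.69  0.04]
[0.6042 0.018  0.308 ] -> [-5.16  1.52  0.04]
[0.6009 0.0092 0.308 ] -> [-6.04  1.2   0.04]
[0.5962 0.001  0.308 ] -> [-6.86  0.73  0.04]
[ 0.5902 -0.0062  0.308 ] -> [-7.58  0.13  0.05]
```

```bash
python3 -m handwheel '[0,-0.6,0.7,0,0,0,0, 0,-1.5,1.2,0,0,0,0, 0,-2.4,1.5,0,0,0,0, 0,-3.3,1.7,0,0,0,0, 0,-4.2,1.7,0,0,0,0, 0,-5.1,1.5,0,0,0,0, 0,-6.0,1.2,0,0,0,0, 0,-6.9,0.7,0,0,0,0]'
cat >> h.py <<'E'
def arc(a0,n,step,z,r=.054):
    s=ctrl.get_state(); p=np.array(s["position"]); f=np.array(s["contact_force"]); d=p[:2]-C
    print("finger at angle",np.degrees(np.arctan2(d[1],d[0])).round(1),"r",np.hypot(*d).round(4),"torque about axis (cw +)",(d[0]*f[1]-d[1]*f[0]).round(3))
    plan([on(a0-step*i,r,z) for i in range(n)])
E
python3 - <<'E'
from h import *
arc(-45,10,10,.308)
imaging.capture("scene"); print(finder.pinpoint("scene","wheel_hub")[:1])
p,d=imaging.capture("wrist"); cv2.imwrite("pics/wrist2.png",p[:,:,::-1])
E
```

```text
time: 3.72
position: [0.599, 0.0052, 0.3128]
ee_rot: [0.706, 0.709, 0.005, 0.001]
contact_force: [5.2, 14.0, 9.6]
finger_gap: 0.0
grip_force: 8.4
finger at angle -29.7 r 0.0541 torque about axis (cw +) 0.799
at [0.599  0.0052 0.3128] gap 4.150634474021003e-05 t 3.725 F [ 5.2 14.   9.6]
[ 0.5902 -0.0062  0.308 ] -> [-1.13 -0.89  0.46]
[ 0.583  -0.0122  0.308 ] -> [-1.74 -1.61  0.45]
[ 0.5748 -0.0169  0.308 ] -> [-2.2  -2.43  0.44]
[ 0.566  -0.0202  0.308 ] -> [-2.52 -3.32  0.43]
[ 0.5567 -0.0218  0.308 ] -> [-2.68 -4.24  0.42]
[ 0.5473 -0.0218  0.308 ] -> [-2.68 -5.18  0.41]
[ 0.538  -0.0202  0.308 ] -> [-2.51 -6.11  0.41]
[ 0.5292 -0.0169  0.308 ] -> [-2.18 -6.99  0.4 ]
[ 0.521  -0.0122  0.308 ] -> [-1.71 -7.81  0.4 ]
[ 0.5138 -0.0062  0.308 ] -> [-1.1  -8.53  0.39]
[{'pixel': [208.4, 314.7], 'p': 0.74}]
```

View pics/wrist2.png

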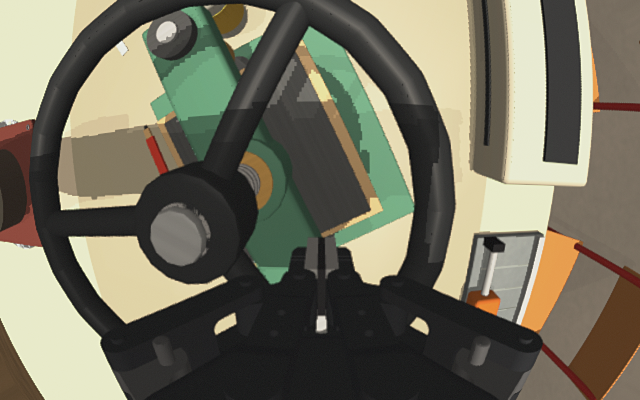

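The spokes have turned about 40° with the finger, so the wheel follows. The upward 9.6 N suggests the spoke is bearing on the slanted part of the finger, so I'll raise the hand about 13 mm to put the spoke on the pads and continue.

```bash
python3 -m handwheel '[0,0,0,-1.3,0,0,0, 0,-0.7,-0.6,-1.3,0,0,0, 0,-1.3,-1.3,-1.3,0,0,0, 0,-1.8,-2.1,-1.2,0,0,0, 0,-2.1,-3.0,-1.2,0,0,0, 0,-2.3,-4.0,-1.1,0,0,0, 0,-2.3,-4.9,-1.1,0,0,0]'
python3 - <<'E'
from h import *
arc(-95,1,10,.32)
E
```

```text
time: 4.75
position: [0.5496, -0.0216, 0.3221]
ee_rot: [0.707, 0.707, 0.003, 0.002]
contact_force: [12.6, 2.5, -2.5]
finger_gap: -0.0
grip_force: 5.3
finger at angle -92.5 r 0.0536 torque about axis (cw +) 0.667
at [ 0.5496 -0.0216  0.3221] gap -4.477890682862223e-05 t 4.75 F [12.6  2.5 -2.5]
[ 0.5473 -0.0218  0.32  ] -> [-0.02 -0.23  0.21]
```

```bash
python3 -m handwheel '[0,0.2,-0.9,0,0,0,0, 0,0.5,-1.8,0.1,0,0,0, 0,1.0,-2.6,0.1,0,0,0, 0,1.6,-3.4,0.2,0,0,0, 0,2.3,-4.0,0.2,0,0,0, 0,3.1,-4.4,0.2,0,0,0, 0,4.0,-4.8,0.3,0,0,0, 0,4.9,-4.9,0.3,0,0,0, 0,5.9,-4.9,0.4,0,0,0]'
python3 - <<'E'
from h import *
arc(-185,1,10,.316)
p,d=imaging.capture("wrist"); cv2.imwrite("pics/wrist3.png",p[:,:,::-1])
E
```

```text
time: 5.88
position: [0.4999, 0.0324, 0.3177]
ee_rot: [0.709, 0.705, 0.0, 0.003]
contact_force: [4.2, -14.4, 3.9]
finger_gap: -0.0002
grip_force: 6.2
finger at angle 179.5 r 0.0521 torque about axis (cw +) 0.749
at [0.4999 0.0324 0.3177] gap -0.0001834834797932398 t 5.875 F [  4.2 -14.4   3.9]
[0.4982 0.0367 0.316 ] -> [ 0.43 -0.17  0.17]
```

View pics/wrist3.png

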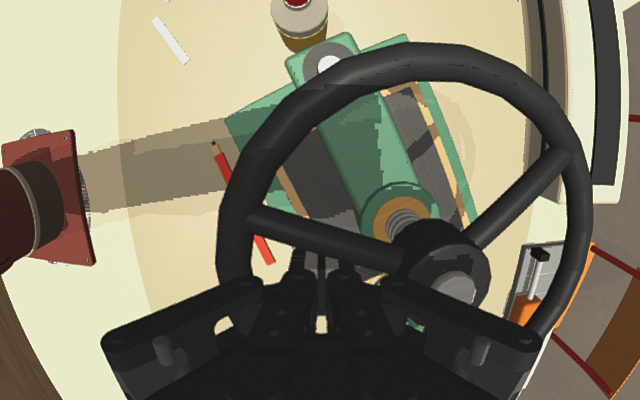

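The wrist view shows the pushed spoke (from (215,250) to (255,400)) just ahead of the finger, turned roughly 195° so far with the box untouched. Continuing about 70°.

```bash
python3 -m handwheel '[0,0.9,0.2,0,0,0,0, 0,1.8,0.5,0.1,0,0,0, 0,2.6,1.0,0.1,0,0,0, 0,3.4,1.6,0.2,0,0,0, 0,4.0,2.3,0.2,0,0,0, 0,4.4,3.1,0.3,0,0,0, 0,4.8,4.0,0.3,0,0,0]'
python3 - <<'E'
from h import *
arc(-255,1,10,.313)
imaging.capture("side"); print(finder.pinpoint("side","wheel_hub")[:1],finder.pinpoint("side","platen_face")[:1])
p,d=imaging.capture("scene"); t=finder.trace("scene","wheel_hub")[0]["region"]&(d>0); W=unproj("scene",np.argwhere(t),d[t])
r=np.hypot(*(W[:,:2]-C).T); k=abs(r-.09)<.008; print("rim z",np.percentile(W[k,2],[50,90]),"(start .283 .2858)")
E
```

```text
time: 6.8
position: [0.5366, 0.0816, 0.3126]
ee_rot: [0.708, 0.706, -0.004, -0.001]
contact_force: [-14.9, -9.1, 0.4]
finger_gap: -0.0002
grip_force: 6.6
finger at angle 107.2 r 0.0519 torque about axis (cw +) 0.877
at [0.5366 0.0816 0.3126] gap -0.00023385794770001405 t 6.8 F [-14.9  -9.1   0.4]
[0.538  0.0842 0.313 ] -> [ 0.26  0.14 -0.04]
[{'pixel': [158.5, 331.1], 'p': 0.94}] [{'pixel': [192.7, 332.1], 'p': 0.83}]
rim z [0.27298861 0.27562573] (start .283 .2858)
```

```bash
cat >> h.py <<'E'
def tq():
    s=ctrl.get_state(); d=np.array(s["position"])[:2]-C; f=s["contact_force"]; m=s["torque"]
    print("t",s["time"],"ang",np.degrees(np.arctan2(d[1],d[0])).round(1),"F",np.round(f,1),"M",np.round(m,2),"dxF",(d[0]*f[1]-d[1]*f[0]).round(3),"tot",(d[0]*f[1]-d[1]*f[0]+m[2]).round(3))
E
python3 -c "from h import *; tq()"
python3 -m handwheel '[0,0.2,0.9,0.1,0,0,0, 0,0.2,1.9,0.1,0,0,0, 0,0,2.8,0.1,0,0,0]'
python3 -c "from h import *; tq()"
python3 -m handwheel '[0,0,0,0,0,0,0, 0,0,0,0,0,0,0]' >/dev/null
python3 -c "from h import *; tq()"
```

```text
t 7.05 ang 105.7 F [-4.1 -1.5 -2.2] M [-0.48  0.99 -0.07] dxF 0.233 tot 0.167
time: 7.42
position: [0.564, 0.084, 0.311]
ee_rot: [0.707, 0.707, -0.003, -0.002]
contact_force: [-13.6, -0.7, -1.1]
finger_gap: 0.0001
grip_force: 5.5
t 7.425 ang 77.0 F [-13.6  -0.7  -1.1] M [-0.    2.68 -0.09] dxF 0.7 tot 0.607
t 7.675 ang 75.7 F [-4.9  0.7 -2. ] M [ 0.2   1.01 -0.06] dxF 0.266 tot 0.209
```

```bash
python3 -m handwheel '[0,-0.15,0.45,0,0,0,0, 0,-0.35,0.9,0,0,0,0]' >/dev/null
python3 -c "from h import *; tq()"
python3 -m handwheel '[0,-0.2,0.4,0.05,0,0,0]' >/dev/null
python3 -c "from h import *; tq()"
python3 - <<'E'
from h import *
p,d=imaging.capture("scene"); t=finder.trace("scene","wheel_hub")[0]["region"]&(d>0); W=unproj("scene",np.argwhere(t),d[t])
r=np.hypot(*(W[:,:2]-C).T); k=abs(r-.09)<.008; print("rim z",np.percentile(W[k,2],[50,90]),"(start .283 .2858)")
cv2.imwrite("pics/scene4.png",cv2.resize(p[180:290,250:370,::-1],None,fx=5,fy=5,interpolation=cv2.INTER_CUBIC))
E
```

```text
t 7.925 ang 66.5 F [-12.4   1.3  -1.4] M [ 0.29  2.25 -0.02] dxF 0.639 tot 0.623
t 8.05 ang 61.7 F [-9.7  2.1 -0.1] M [ 0.55  1.9  -0.  ] dxF 0.516 tot 0.513
rim z [0.2712318  0.27385951] (start .283 .2858)
```

View pics/scene4.png

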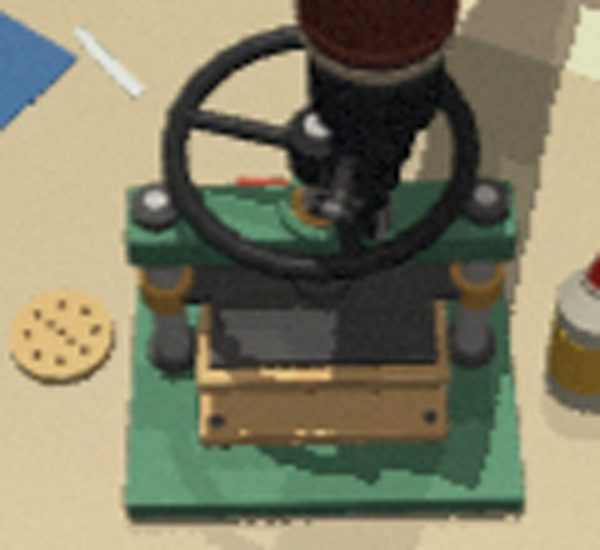

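The scene crop shows the platen (~(330,320)) just above the lid and the rim down ~12 mm. I'll continue in small steps.

```bash
python3 -m handwheel '[0,-0.25,0.4,0,0,0,0]' >/dev/null
python3 -c "from h import *; tq()"
python3 -m handwheel '[0,-0.3,0.4,0.05,0,0,0]' >/dev/null
python3 -c "from h import *; tq()"
```

```text
t 8.275 ang 57.0 F [-9.1  3.2 -1.9] M [ 0.77  1.9  -0.03] dxF 0.507 tot 0.476
t 8.4 ang 51.7 F [-8.9  3.9  0.3] M [ 0.8   1.96 -0.03] dxF 0.511 tot 0.484
```

```bash
python3 -m handwheel '[0,-0.3,0.35,0,0,0,0]' >/dev/null
python3 -c "from h import *; tq()"
```

```text
t 8.525 ang 46.9 F [-10.6   5.3  -0.9] M [ 0.97  1.91 -0.08] dxF 0.619 tot 0.537
```

```bash
python3 -m handwheel '[0,-0.17,0.16,0,0,0,0]' >/dev/null
python3 -c "from h import *; tq()"
python3 -m handwheel '[0,-0.17,0.15,0,0,0,0]' >/dev/null
python3 -c "from h import *; tq()"
```

```text
t 8.65 ang 44.3 F [-8.6  4.7 -2.3] M [ 0.98  1.7  -0.13] dxF 0.507 tot 0.373
t 8.775 ang 42.2 F [-7.4  6.  -2.8] M [ 1.17  1.43 -0.02] dxF 0.514 tot 0.493
```

```bash
python3 -m handwheel '[0,-0.18,0.15,0.05,0,0,0]' >/dev/null
python3 -c "from h import *; tq()"
python3 -m handwheel '[0,-0.19,0.14,0,0,0,0]' >/dev/null
python3 -c "from h import *; tq()"
```

```text
t 8.9 ang 39.8 F [-8.4  4.7  0. ] M [ 1.04  1.78 -0.13] dxF 0.492 tot 0.364
t 9.025 ang 37.4 F [-6.7  6.3 -2.1] M [ 1.33  1.4  -0.01] dxF 0.495 tot 0.486
```

```bash
python3 -m handwheel '[0,-0.2,0.13,0,0,0,0]' >/dev/null
python3 -c "from h import *; tq()"
python3 -m handwheel '[0,-0.2,0.12,0.05,0,0,0]' >/dev/null
python3 -c "from h import *; tq()"
```

```text
t 9.15 ang 35.0 F [-7.8  6.3 -2.3] M [ 1.21  1.58 -0.07] dxF 0.528 tot 0.46
t 9.275 ang 32.5 F [-7.5  7.  -1.6] M [ 1.28  1.45 -0.06] dxF 0.544 tot 0.48
```

```bash
python3 -m handwheel '[0,-0.21,0.11,0,0,0,0]' >/dev/null
python3 -c "from h import *; tq()"
python3 -m handwheel '[0,-0.21,0.1,0,0,0,0]' >/dev/null
python3 -c "from h import *; tq()"
```

```text
t 9.4 ang 30.1 F [-5.8  6.5 -2.1] M [ 1.42  1.08 -0.03] dxF 0.466 tot 0.432
t 9.525 ang 27.7 F [-5.6  7.3 -1.5] M [ 1.41  1.09 -0.06] dxF 0.496 tot 0.438
```

```bash
python3 -m handwheel '[0,-0.22,0.09,0.05,0,0,0]' >/dev/null
python3 -c "from h import *; tq()"
python3 -m handwheel '[0,-0.22,0.08,0,0,0,0]' >/dev/null
python3 -c "from h import *; tq()"
```

```text
t 9.65 ang 25.2 F [-4.   7.4  0.3] M [ 1.42  1.04 -0.02] dxF 0.458 tot 0.438
t 9.775 ang 22.8 F [-4.8  7.1 -1.6] M [ 1.51  1.03 -0.06] dxF 0.456 tot 0.399
```

```bash
python3 - <<'E'
from h import *
for n in ("scene","side"):
    p,d=imaging.capture(n); t=finder.trace(n,"wheel_hub")[0]["region"]&(d>0); W=unproj(n,np.argwhere(t),d[t])
    r=np.hypot(*(W[:,:2]-C).T); k=abs(r-.09)<.008; print(n,"rim z",np.percentile(W[k,2],[50,90]))
arc(-342.5,10,2.5,.308)
E
python3 -m handwheel '[0,-0.23,0.07,0,0,0,0]' >/dev/null
python3 -c "from h import *; tq()"
python3 -m handwheel '[0,-0.23,0.06,0,0,0,0]' >/dev/null
python3 -c "from h import *; tq()"
```

```text
scene rim z [0.26974501 0.27232325]
side rim z [0.26678996 0.27187116]
finger at angle 22.3 r 0.0543 torque about axis (cw +) 0.387
at [0.6022 0.0526 0.3094] gap -0.00015736623993706965 t 9.975 F [-4.7  5.8 -1.7]
[0.6035 0.0482 0.308 ] -> [-0.44  0.13  0.14]
[0.6042 0.046  0.308 ] -> [-0.67  0.19  0.14]
[0.6047 0.0437 0.308 ] -> [-0.9   0.25  0.14]
[0.6052 0.0414 0.308 ] -> [-1.13  0.29  0.14]
[0.6055 0.039  0.308 ] -> [-1.36  0.33  0.14]
[0.6058 0.0367 0.308 ] -> [-1.59  0.35  0.14]
[0.6059 0.0344 0.308 ] -> [-1.83  0.37  0.14]
[0.606 0.032 0.308] -> [-2.06  0.37  0.14]
[0.6059 0.0296 0.308 ] -> [-2.3   0.37  0.14]
[0.6058 0.0273 0.308 ] -> [-2.53  0.35  0.14]
t 10.1 ang 20.6 F [-6.4  8.7 -1.8] M [ 1.65  1.14 -0.06] dxF 0.565 tot 0.505
t 10.225 ang 18.1 F [-7.2  8.9 -0.8] M [ 1.73  1.29 -0.07] dxF 0.574 tot 0.506
```

```bash
python3 -m handwheel '[0,-0.23,0.05,0.05,0,0,0]' >/dev/null
python3 -c "from h import *; tq()"
python3 -m handwheel '[0,-0.23,0.04,0,0,0,0]' >/dev/null
python3 -c "from h import *; tq()"
```

```text
t 10.35 ang 15.8 F [-5.1  8.8  0.6] M [ 1.77  0.91 -0.09] dxF 0.531 tot 0.438
t 10.475 ang 13.5 F [-3.6  9.1 -0. ] M [ 1.82  0.8  -0.08] dxF 0.521 tot 0.44
```

```bash
python3 -m handwheel '[0,-0.23,0.03,0,0,0,0]' >/dev/null
python3 -c "from h import *; tq()"
python3 -m handwheel '[0,-0.23,0.02,0.05,0,0,0]' >/dev/null
python3 -c "from h import *; tq()"
```

```text
t 10.6 ang 11.1 F [-5.6 10.8 -0.6] M [ 1.93  1.22 -0.09] dxF 0.627 tot 0.541
t 10.725 ang 8.6 F [-3.9 10.2  2.5] M [ 1.86  0.91 -0.12] dxF 0.574 tot 0.457
```

```bash
python3 -m handwheel '[0,-0.23,0.01,0,0,0,0]' >/dev/null
python3 -c "from h import *; tq()"
python3 -m handwheel '[0,-0.23,0,0,0,0,0]' >/dev/null
python3 -c "from h import *; tq()"
```

```text
t 10.85 ang 6.2 F [-5.1  9.9  1.7] M [ 1.96  0.91 -0.08] dxF 0.557 tot 0.481
t 10.975 ang 3.9 F [-5.  11.3  1.1] M [ 2.11  0.93 -0.14] dxF 0.62 tot 0.485
```

```bash
python3 -m handwheel '[0,-0.23,0,0.05,0,0,0]' >/dev/null
python3 -c "from h import *; tq()"
python3 -m handwheel '[0,-0.23,-0.01,0,0,0,0]' >/dev/null
python3 -c "from h import *; tq()"
```

```text
t 11.1 ang 2.3 F [-5.3 14.5  4. ] M [ 2.86  1.08 -0.13] dxF 0.785 tot 0.66
t 11.225 ang 1.2 F [-5.2 18.6  3.3] M [ 3.55  1.07 -0.17] dxF 0.998 tot 0.831
```

```bash
python3 -m handwheel '[0,-0.23,-0.02,0,0,0,0]' >/dev/null
python3 -c "from h import *; tq()"
python3 -m handwheel '[0,-0.23,-0.03,0.05,0,0,0]' >/dev/null
python3 -c "from h import *; tq()"
```

```text
t 11.35 ang 0.1 F [-4.3 21.9  3.7] M [ 4.28  1.04 -0.16] dxF 1.16 tot 1.0
t 11.475 ang -1.0 F [-6.6 25.7  5.6] M [ 4.91  1.16 -0.21] dxF 1.352 tot 1.145
```

```bash
python3 -m handwheel '[0,-0.23,-0.04,0,0,0,0]' >/dev/null
python3 -c "from h import *; tq()"
python3 -m handwheel '[0,-0.23,-0.05,0,0,0,0]' >/dev/null
python3 -c "from h import *; tq()"
```

```text
t 11.6 ang -2.0 F [-5.1 28.6  3.4] M [ 5.7   0.81 -0.23] dxF 1.494 tot 1.267
t 11.725 ang -3.1 F [-3.3 33.1  2.4] M [ 6.44  0.49 -0.26] dxF 1.717 tot 1.456
```

The platen met the lid at about 2° and I overran: I'd queued the last steps without reading the force between them. Torque went to ~1.4 Nm (about 24 N at 60 mm), above the 15–20 N target. Backing off along the arc now.

```bash
python3 -m handwheel '[0,1.0,0.1,0,0,0,0, 0,2.2,0,0,0,0,0, 0,3.2,-0.3,0,0,0,0, 0,3.2,-0.3,0,0,0,0]'
python3 - <<'E'
from h import *
tq()
for n in ("scene","side"):
    p,d=imaging.capture(n); t=finder.trace(n,"wheel_hub")[0]["region"]&(d>0); W=unproj(n,np.argwhere(t),d[t])
    r=np.hypot(*(W[:,:2]-C).T); k=abs(r-.09)<.008; print(n,"rim z",np.percentile(W[k,2],[50,90]))
    print(finder.pinpoint(n,"box_centre")[:1],finder.pinpoint(n,"platen_face")[:1])
E
```

```text
time: 12.22
position: [0.601, 0.0516, 0.3075]
ee_rot: [0.707, 0.707, 0.0, 0.0]
contact_force: [-0.5, 0.3, 0.4]
finger_gap: -0.0001
grip_force: 0.0
t 12.225 ang 21.8 F [-0.5  0.3  0.4] M [ 0.    0.07 -0.01] dxF 0.024 tot 0.018
scene rim z [0.26894353 0.27148459]
[{'pixel': [257.2, 364.3], 'p': 0.49}] [{'pixel': [239.7, 317.2], 'p': 0.77}]
side rim z [0.26803326 0.27221695]
[{'pixel': [199.7, 331.8], 'p': 0.61}] [{'pixel': [193.7, 332.4], 'p': 0.71}]
```

```bash
python3 -m handwheel '[0,0,0,-3,0,0,0, 0,0,0,-7,0,0,0, 0,0,0,-11,0,0,0, 0,0,0,-15,0,0,0, 0,0,0,-15,0,0,0]'
python3 - <<'E'
from h import *
a=[]
for n,(r0,r1,c0,c1) in (("scene",(180,290,250,370)),("side",(130,240,280,400))):
    p,d=imaging.capture(n); a.append(cv2.resize(p[r0:r1,c0:c1,::-1],(396,363),interpolation=cv2.INTER_CUBIC))
cv2.imwrite("pics/final.png",np.hstack(a))
E
```

```text
time: 13.25
position: [0.6017, 0.051, 0.4609]
ee_rot: [0.707, 0.707, 0.002, 0.002]
contact_force: [-0.3, -0.3, -0.2]
finger_gap: -0.0002
grip_force: 0.0
```

View pics/final.png

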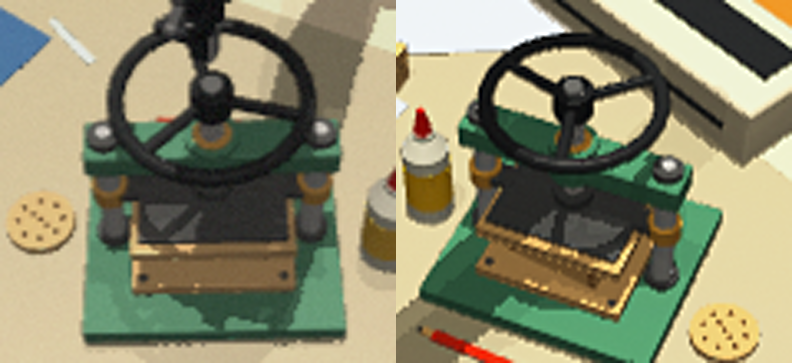

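Both views show the platen down on the lid ((215,235) left, (570,235) right), the box in place, the bystanders unmoved and the hand clear above the wheel. Handing in.

```bash
python3 -c "from bench import ctrl; print(ctrl.hand_in())"
```

```text
the job is handed in; nothing more can be done
None
```

The box is clamped and the job handed in with the hand clear and nothing else touched, but in the last few steps I briefly pushed to about 24–28 N at 60 mm, over the 15–20 N finger-tight range, before backing off, so it may be judged as forced.

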